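# Cull the faulty punches from the rack

### The job

Check the five steel punches in the sloping rack: one is too short and one is bent. Draw out those two and put the short one in the round scrap tin and the bent one in the square wooden box for straightening, lowering each in rather than dropping it from a height. Leave the sound punches in their holes and everything else on the bench where it is.

Things in the scene. Friction and masses are not known exactly. Their poses are not given: they have to be found in the camera images.
- rack: Wooden punch rack, fixed, base 80 x 350 mm (x, y), origin at the centre of its base on the bench. Its block's top face (60 mm wide) and holes tilt 30 degrees towards the rack's -x side (the robot's side), so the punches lean that way. One row of five blind holes, 35 mm deep, 68 mm apart along y. Any punch may stand in any hole.
- rack_row (a point): Mouth of the rack's middle hole, in the tilted top face, 62 mm above the bench. Between the row and the robot only low things lie (below 40 mm).
- good_a: A sound punch: straight, 100 mm long, plain round steel, 12 mm thick. Origin: centre of its foot (the last 6 mm taper to 8 mm), which stands on the bottom of a rack hole; z axis up the shaft. Loose in the hole by 1 mm all round, drawn out along its axis. 65 mm of it show above the rack's top face.
- good_b: A sound punch: straight, 100 mm long, plain round steel, 12 mm thick. Origin: centre of its foot (the last 6 mm taper to 8 mm), which stands on the bottom of a rack hole; z axis up the shaft. Loose in the hole by 1 mm all round, drawn out along its axis. 65 mm of it show above the rack's top face.
- good_c: A sound punch: straight, 100 mm long, plain round steel, 12 mm thick. Origin: centre of its foot (the last 6 mm taper to 8 mm), which stands on the bottom of a rack hole; z axis up the shaft. Loose in the hole by 1 mm all round, drawn out along its axis. 65 mm of it show above the rack's top face.
- short: The short punch: straight, only 75 mm long, plain round steel, 12 mm thick. Origin: centre of its foot (the last 6 mm taper to 8 mm), which stands on the bottom of a rack hole; z axis up the shaft. Loose in the hole by 1 mm all round, drawn out along its axis. 40 mm of it show above the rack's top face. About 64 g. Held lightly it can swing in the grip.
- short_mid (a point): Middle of the short punch, on its axis, 37.5 mm up from its foot.
- bent: The bent punch: plain round steel, 12 mm thick. Origin: centre of its foot (the last 6 mm taper to 8 mm), which stands on the bottom of a rack hole; z axis up the shaft. Loose in the hole by 1 mm all round, drawn out along its axis. Straight for 73 mm (38 mm above the rack's top face), then kinks 35 degrees towards its +y axis (along the row) for 28 mm; tip 61 mm above the face. About 85 g. It can swing in a light grip.
- bent_mid (a point): Point on the bent punch's axis 50 mm up from its foot.
- tin: Round open aluminium scrap tin, fixed to the bench, 100 mm across outside at the rim, 70 mm high, thin wall (3 mm), floor 5 mm thick; origin at the centre of its underside. Stands to one side of the rack, left or right.
- woodbox: Square open plywood box, fixed to the bench, 110 x 110 mm outside, 65 mm high, walls and floor 6 mm (98 mm inside); origin at the centre of its underside, x and y axes along its sides. Stands on the other side of the rack.
- file: Slim hand tool with wooden handle, 200 mm long, lying crosswise between the robot and the rack, below 40 mm high; origin near its middle. A bystander, loose on the bench.
- wrench: Steel wrench, 170 mm long, lying flat to the right of the rack; origin near its middle. A bystander, loose on the bench.
- jar: Amber glass jar with steel lid, 48 mm across, 60 mm high, left of the rack; origin at its underside. A bystander, loose on the bench.
- copper: Cut copper blank 4 mm thick, about 110 mm long, lying flat between the robot and the rack, to the left; origin at the middle of its strip. A bystander, loose on the bench.
- offcut: Dark wood offcut 90 x 45 x 22 mm, lying flat behind the rack; origin at its underside. A bystander, loose on the bench.

How it is judged (in metres and radians):
At the end, for the whole second after the job is handed in: The short punch rests inside the round tin and the bent punch inside the square wooden box (each one's middle within the walls and below 65 mm), both still (under 30 mm/s); the three sound punches stand within 12 mm of where they started and no bystander has been shifted by more than 30 mm (horizontal distance between short_mid and tin below 0.05 m and height (world z) of each of short_mid, bent_mid below 0.065 m and x of bent_mid in the frame of woodbox between -0.05 and 0.05 m and y of bent_mid in the frame of woodbox between -0.05 and 0.05 m and linear speed of each of short, bent below 0.03 m/s and distance of each of good_a, good_b, good_c from where it was at the start of the episode below 0.012 m and distance of each of file, wrench, jar, copper, offcut from where it was at the start of the episode below 0.03 m); the robot touches nothing.
It fails at once if a sound punch is pulled more than 15 mm from where it stood (distance of any of good_a, good_b, good_c from where it was at the start of the episode above 0.015 m).
It fails at once if a bystander (file, wrench, jar, copper blank, offcut) is shifted by more than 30 mm (distance of any of file, wrench, jar, copper, offcut from where it was at the start of the episode above 0.03 m).
It fails at once if a culled punch falls free faster than 1.0 m/s (a drop of some 50 mm) ((linear speed of short above 1 m/s and contact force between the fingers and short below 0.2 N) or (linear speed of bent above 1 m/s and contact force between the fingers and bent below 0.2 N)).
It also fails if it takes over 72 s, if anything falls off the work surface, if the arm or the gripper's body presses on something with over 40 N, if the wrist force passes 120 N, or if a joint passes its speed limit or range.

### The arm

A 7-joint arm with a two-finger parallel gripper is mounted at the origin on the work surface. World frame = base frame: x ahead of the robot, y to its left, z up, the work surface at z = 0. Lengths are in mm, angles in rad, forces in N, time in s.
With the tool pointing down it reaches from about 350 to 900 mm from the base axis. Payload 19.9 kg.
Tool frame: the origin (TCP) lies on the front face of the gripper's body, between the roots of the fingers; the fingertips stand 97 mm ahead of it and the grasp point (between the pads) lies env.pinch_z ahead of it (env.pinch_z is the distance from the TCP to the grasp point, in mm); z points along the fingers, y is the line along which they close (so a half turn about z gives the same grasp; the last joint's range is limited). The gripper opens to 94 mm and grips with 3 to 60 N. Pads are 16 mm wide; open, the fingers measure 119 mm over their backs; the gripper's body (75 mm by 177 mm) begins 78 mm behind the grasp point.
Start: joints at [-1.192, 0.417, -0.01, 1.614, 0.005, 1.111, -0.053], TCP at [254.723, 570.723, 302.625] pointing down, gripper open.
Joint ranges: [-2.81, 2.81], [-0.39, 2.02], [-1.27, 1.25], [0.06, 2.57], [-1.19, 4.33], [0.19, 2], [-2.82, 2.82]. Speed limits (rad/s): [1.89, 1.89, 2.39, 2.39, 3.01, 3.01, 3.01].

### API

Orientations are given as a unit quaternion [x, y, z, w].
In Python, from rig import env gives the robot as it stands.
- The arm moves only by the tool apply_moves, never from a script. Its argument "moves" is a list that holds one entry, the list of rows, each a list of 6 numbers: the shift along the tool's x, y, z in cm, then the turn, a rotation vector about the tool's x, y, z in rad. A call has 1 to 8 rows; each row is the pose to reach, as a shift and turn from the pose commanded when the call began, along the tool's axes at that moment; what a row does not reach only later rows make up. A row lasts 1/10 s, in which the tool goes at most 50 mm and 8.59 degrees, less where a joint would pass 70% of its speed; a pose out of reach is approached as far as the arm can. A call with a gripper value outside its range is refused whole. "grip" is the finger opening in cm, from 0 to 9.4, set as the call begins (left out, the last holds). The fingers move at their own pace and stop on an object; "grip_force" is the grip in N (left out, the last holds). Time passes only in rows, so rows that repeat a pose let the fingers close. It gives the time, the measured TCP pose, the force, the opening and the grip force at its end, in the units of the state.
- env.observe(): the state, without advancing time (a new reading comes with each control period).
- env.read_camera(name): name is "scene" or "side" or "wrist"; returns (picture, depth): 480x640x3 uint8, red, green, blue; 480x640 float32, mm along the optical axis (not along the pixel's ray), 0 where there is no reading.
- env.camera_params(name): a dict with "camera_matrix" (3x3 intrinsics, pixels), "xyz" and "attitude" of the camera in the world; the wrist camera has in their place "mount" (4x4, takes a point from camera to tool coordinates, whose origin is the TCP and whose axes are the flange's). Camera axes: x right, y up, looking along -z (the intrinsics and any distortion apply to the point x, -y, -z); pixel columns grow to the right and rows downward; lengths in mm; the calibration is good to about 2 mm. A picture is of the moment at which its call begins: read the wrist's pose just before it. camera_params takes no time and is no camera call.
- env.hand_in(): hands the job in; it is judged then, once.
The state is a dict: "clock": time; "q": joint angles; "qd": joint speeds; "joint_torque": joint torques, N m; "ee_pos": TCP position; "eef_rot": TCP orientation; "ft_force": force on the tool from outside, world axes, zero at the start; "ft_torque": the same for the moment, N m; "gripper_width": finger opening in mm; "gripper_force": force on a finger pad.
Only numpy, scipy, OpenCV 4.12 (cv2) and the standard library are available. Lean on these libraries where they do the work, as an engineer would, in place of code of your own. Each camera call takes 0.05 s, during which the arm holds its last target. There are 200 camera calls.

## Working session

There is one attempt and no reset: what is moved stays moved. The work goes in short steps, Python scripts to look and compute and a tool call to move; the robot and the scene stay as the last step left them, time stands still between calls to the robot, and variables do not carry over. Pictures are saved under pics/ and viewed, at most 13 in all, crops included, and the job is handed in when it is done.

Besides the shell and the picture viewer there is one more tool, called as name([rows], argument=value, ...), one row to a line, values as JSON. apply_moves: Moves the arm, as the interface text tells. Its arguments: {"type":"object","properties":{"moves":{"type":"array"},"grip":{"type":"number"},"grip_force":{"type":"number"}},"required":["moves"]}

```bash
ls; mkdir -p pics
python3 - <<'E'
from rig import env
import cv2,numpy as np
o=env.observe(); print(o['clock'],o['ee_pos'],o['eef_rot'],env.pinch_z,o['gripper_width'])
ims=[]
for n in ['scene','side']:
    im,d=env.read_camera(n); np.savez(f'{n}0.npz',im=im,d=d)
    cv2.imwrite(f'pics/{n}0.png',im[:,:,::-1]); p=env.camera_params(n); print(n,p)
print(env.camera_params('wrist'))
E
```

```text
pics
0.0 [254.63742271 570.49883508 302.04992486] [ 2.08364267e-01  9.78051110e-01 -5.92161553e-04 -8.74828443e-05] 78.39999999999999 94.0046392090998
scene {'camera_matrix': array([[479.78730944,   0.        , 318.2101191 ],
       [  0.        , 479.78730944, 243.09174315],
       [  0.        ,   0.        ,   1.        ]]), 'xyz': array([1257.6230103 ,   73.66430393,  645.64761799]), 'attitude': array([0.27123197, 0.31200428, 0.67229917, 0.61408499])}
side {'camera_matrix': array([[466.02413233,   0.        , 314.32323319],
       [  0.        , 466.02413233, 228.74899512],
       [  0.        ,   0.        ,   1.        ]]), 'xyz': array([ 270.44635878, -576.28153679,  834.31377837]), 'attitude': array([ 0.33821145, -0.08739811, -0.21791318,  0.91131138])}
{'camera_matrix': array([[353.32227208,   0.        , 323.25918197],
       [  0.        , 353.32227208, 242.71902094],
       [  0.        ,   0.        ,   1.        ]]), 'mount': array([[-3.88712666e-04,  9.59864839e-01,  2.80462725e-01,
         8.21168059e+01],
       [ 9.99999772e-01,  5.27755953e-04, -4.20240534e-04,
        -1.19512187e-01],
       [-5.51389985e-04,  2.80462498e-01, -9.59864825e-01,
        -8.10587426e+01],
       [ 0.00000000e+00,  0.00000000e+00,  0.00000000e+00,
         1.00000000e+00]])}
```

View pics/scene0.png

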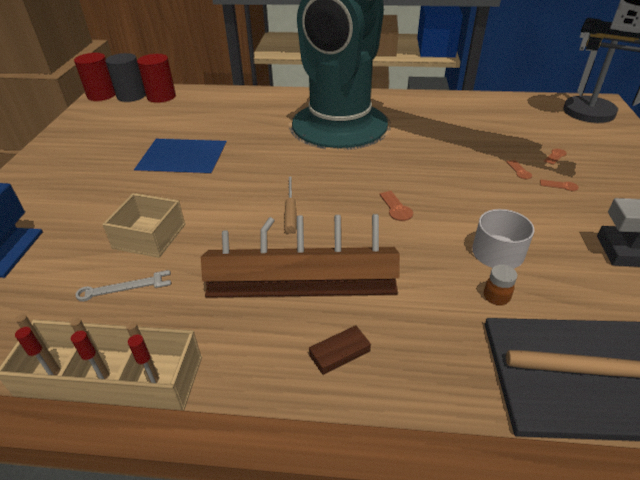

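View pics/side0.png

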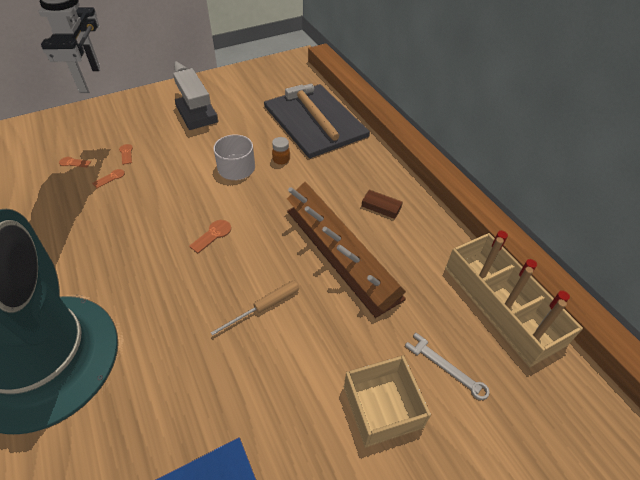

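The scene view shows the short punch at (225,240), the bent one at (265,238) and three sound ones at (300/338/376, 235). The tin is at (502,238) and the box at (145,224). In the side view the punches run from the tin end (297,195) to (373,282), with the tin at (234,158) and the box at (387,400).

```bash
cat > h.py <<'E'
import numpy as np,cv2
from scipy.spatial.transform import Rotation as R
from rig import env
F=np.diag([1,-1,-1.])
def cam(n,o=None):
    p=env.camera_params(n);K=p['camera_matrix']
    if n=='wrist':
        M=np.array(p['mount']);Rt=R.from_quat(o['eef_rot']).as_matrix()
        return K,Rt@M[:3,:3]@F,Rt@M[:3,3]+o['ee_pos']
    return K,R.from_quat(p['attitude']).as_matrix()@F,p['xyz']
def ray(c,u,v):
    K,A,t=c; d=np.linalg.inv(K)@np.array([u,v,1.]); return t,A@d
def deproj(c,d,uv):
    uv=np.atleast_2d(uv); z=d[uv[:,1].astype(int),uv[:,0].astype(int)]
    K,A,t=c; q=np.linalg.inv(K)@np.c_[uv,np.ones(len(uv))].T*z
    return (A@q).T+t
def plane(c,u,v,z):
    t,d=ray(c,u,v); return t+d*(z-t[2])/d[2]
def tri(c1,p1,c2,p2):
    t1,d1=ray(c1,*p1);t2,d2=ray(c2,*p2)
    s=np.linalg.lstsq(np.c_[d1,-d2],t2-t1,rcond=None)[0]
    a,b=t1+s[0]*d1,t2+s[1]*d2; return (a+b)/2,np.linalg.norm(a-b)
E
python3 - <<'E'
from h import *
np.set_printoptions(precision=1,suppress=True)
for n,box in [('scene',(200,205,400,252)),('side',(270,170,410,310))]:
    z=np.load(n+'0.npz');im,d=z['im'],z['d'];c=cam(n)
    print(n,'depth ok',(d>0).mean())
    hsv=cv2.cvtColor(im,cv2.COLOR_RGB2HSV)
    m=((hsv[...,1]<60)&(hsv[...,2]>70)).astype(np.uint8)
    x0,y0,x1,y1=box; mm=np.zeros_like(m);mm[y0:y1,x0:x1]=m[y0:y1,x0:x1]
    k,l,s,ce=cv2.connectedComponentsWithStats(mm)
    for i in range(1,k):
        if s[i,4]<25: continue
        v,u=np.nonzero(l==i);P=deproj(c,d,np.c_[u,v]);P=P[np.abs(P[:,2]-np.median(P[:,2]))<60]
        ctr=P.mean(0);U=np.linalg.svd(P-ctr,full_matrices=False)[2][0];U*=np.sign(U[2])
        print(s[i],'ctr',ctr,'axis',U,'top',P[np.argsort(-P[:,2])[:8]].mean(0),'low',P[np.argsort(P[:,2])[:8]].mean(0))
# tin, box
z=np.load('scene0.npz');im,d=z['im'],z['d'];c=cam('scene')
g=np.mgrid[0:480,0:640];uv=np.c_[g[1].ravel(),g[0].ravel()];P=deproj(c,d,uv).reshape(480,640,3)
z2=np.load('side0.npz');d2=z2['d'];P2=deproj(cam('side'),d2,uv).reshape(480,640,3)
np.savez('P.npz',P=P,P2=P2)
for nm,Q,b in [('tin',P,(465,205,540,270)),('tin',P2,(205,130,262,185)),('box',P,(98,190,190,260)),('box',P2,(335,350,435,452)),('rack',P,(195,240,405,300))]:
    q=Q[b[1]:b[3],b[0]:b[2]].reshape(-1,3); q=q[(np.abs(q[:,2]-(69 if nm=='tin' else 64))<4)]
    if nm=='rack': continue
    rc=cv2.minAreaRect(q[:,:2].astype(np.float32)); ce=cv2.minEnclosingCircle(q[:,:2].astype(np.float32))
    print(nm,len(q),'z',np.median(q[:,2]),rc,ce)
E
```

```text
scene depth ok 0.9960807291666667
[335 215   6  37 221] ctr [596.8  32.7  90.4] axis [-0.6 -0.   0.8] top [580.2  31.3 116.6] low [614.   33.9  63.2]
[372 214   7  37 233] ctr [589.5 100.2  90.5] axis [-0.6 -0.1  0.8] top [573.2  97.8 115.9] low [606.5 101.9  63.9]
[260 217  14  35 216] ctr [609.5 -97.3  89.8] axis [-0.6  0.2  0.8] top [592.  -88.5 112.8] low [ 625.  -100.4   63.6]
[297 216   7  36 221] ctr [603.2 -34.8  90.2] axis [-0.5 -0.1  0.8] top [585.6 -36.6 116. ] low [617.5 -33.3  62.2]
[222 231   7  21 126] ctr [ 624.  -168.6   81.5] axis [-0.5 -0.1  0.8] top [ 615.9 -167.9   96. ] low [ 633.1 -167.4   66.5]
side depth ok 0.9961328125
[288 188  19  15 101] ctr [583.2  98.5  92.3] axis [-0.6 -0.   0.8] top [568.   98.2 117.5] low [602.4 100.   62.5]
[305 207  18  14 103] ctr [589.9  31.1  92.5] axis [-0.6 -0.   0.8] top [575.8  30.4 117.6] low [607.7  33.4  62.2]
[323 227  18  14 105] ctr [597.  -36.5  92.2] axis [-0.6 -0.   0.8] top [582.6 -36.8 117.3] low [616.2 -33.3  61.8]
[337 245  23  17 139] ctr [601.6 -97.5  93. ] axis [-0.6  0.2  0.8] top [586.7 -87.8 113.3] low [62
[... 198 characters left out ...]
50244140625), (100.63273620605469, 99.16899871826172), 8.39056396484375) ((523.6812133789062, 346.70611572265625), 52.131160736083984)
tin 203 z 68.96366150530628 ((521.6376953125, 349.1023254394531), (101.51679992675781, 98.21939086914062), 79.10736083984375) ((521.363037109375, 348.5732727050781), 51.94754409790039)
box 547 z 63.04401127897006 ((529.1238403320312, -366.9385681152344), (112.08629608154297, 114.98139190673828), 80.4782943725586) ((528.5595703125, -366.5853576660156), 77.11137390136719)
box 971 z 63.90971134814481 ((526.4251098632812, -365.12957763671875), (110.65304565429688, 110.99626922607422), 79.7743911743164) ((526.4661254882812, -364.79168701171875), 76.35334777832031)
```

```bash
cat >> h.py <<'E'
np.set_printoptions(precision=2,suppress=True)
th=np.arctan(0.103)
def Rot(tilt,yaw=th):   # tool x along the row dir, tool z down, tilted outward by tilt
    r=np.array([-np.sin(yaw),np.cos(yaw),0]); z=np.array([np.sin(tilt)*np.cos(yaw),np.sin(tilt)*np.sin(yaw),-np.cos(tilt)])
    return np.c_[r,np.cross(z,r),z]
a=-Rot(np.pi/6)[:,2]; r=Rot(0)[:,0]
M1=np.array([631.7,-168.8,62.]); M2=np.array([623.8,-101.5,62.])
def go(tcp,Rt,o=None):
    o=o or env.observe(); R0=R.from_quat(o['eef_rot']).as_matrix()
    print('t',round(o['clock'],2),'at',o['ee_pos'],'row cm/rad:',R0.T@(tcp-o['ee_pos'])/10,R.from_matrix(R0.T@Rt).as_rotvec())
E
python3 -c "
from h import *
go(M1+a*200,Rot(np.pi/6))"
```

```text
t 0.1 at [254.66 570.53 302.11] row cm/rad: [-55.9  -57.13   6.75] [-0.48 -0.27  1.02]
```

apply_moves([
  [[-55.9, -57.1, 6.8, -0.48, -0.27, 1.02], [-55.9, -57.1, 6.8, -0.48, -0.27, 1.02], [-55.9, -57.1, 6.8, -0.48, -0.27, 1.02], [-55.9, -57.1, 6.8, -0.48, -0.27, 1.02], [-55.9, -57.1, 6.8, -0.48, -0.27, 1.02], [-55.9, -57.1, 6.8, -0.48, -0.27, 1.02], [-55.9, -57.1, 6.8, -0.48, -0.27, 1.02], [-55.9, -57.1, 6.8, -0.48, -0.27, 1.02]],
], grip=5)

```text
clock: 0.9
ee_pos: [393.0, 195.3, 268.5]
eef_rot: [0.647, 0.716, 0.196, 0.172]
ft_force: [2.0, 0.2, 0.4]
gripper_width: 50.2
gripper_force: 0.0
```

```bash
python3 -c "
from h import *
go(M1+a*200,Rot(np.pi/6))"
```

```text
t 0.9 at [393.01 195.34 268.5 ] row cm/rad: [-38.7    7.09   7.66] [ 0.   -0.01 -0.  ]
```

apply_moves([
  [[-38.7, 7.1, 7.7, 0, 0, 0], [-38.7, 7.1, 7.7, 0, 0, 0], [-38.7, 7.1, 7.7, 0, 0, 0], [-38.7, 7.1, 7.7, 0, 0, 0], [-38.7, 7.1, 7.7, 0, 0, 0], [-38.7, 7.1, 7.7, 0, 0, 0], [-38.7, 7.1, 7.7, 0, 0, 0], [-38.7, 7.1, 7.7, 0, 0, 0]],
])

```text
clock: 1.7
ee_pos: [472.4, -15.0, 245.8]
eef_rot: [0.647, 0.72, 0.191, 0.166]
ft_force: [-0.3, -0.2, 0.2]
gripper_width: 50.2
gripper_force: 0.0
```

Run:
```python
from h import *
o=env.observe(); go(M1+a*200,Rot(np.pi/6),o)
im,d=env.read_camera('wrist'); cv2.imwrite('pics/w1.png',im[:,:,::-1]); np.savez('w1.npz',im=im,d=d,p=o['ee_pos'],q=o['eef_rot'])
K,A,t=cam('wrist',o)
for X in (M1,M1+40*a,M2,M2+38*a):
    q=K@(A.T@(X-t)); print(q[:2]/q[2])
```

```text
t 1.7 at [472.35 -15.01 245.83] row cm/rad: [-16.97   3.18   2.84] [-0.01 -0.01  0.  ]
[356.63 393.06]
[360.06 422.17]
[357.64 335.31]
[361.19 357.7 ]
```

View pics/w1.png

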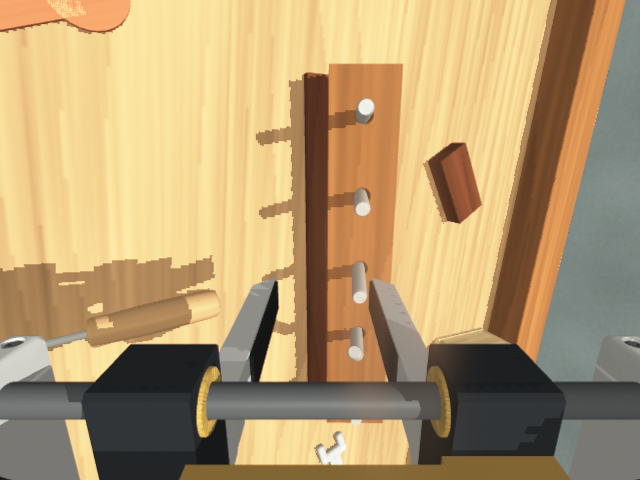

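The wrist view shows three sound punches at (366,105), (362,200) and (359,280), and the bent one at (356,342). The short one is mostly hidden under the gripper bar at (356,420). My model predictions agree to a few pixels.

apply_moves([
  [[-17, 3.2, 2.8, 0, 0, 0], [-17, 3.2, 2.8, 0, 0, 0], [-17, 3.2, 2.8, 0, 0, 0], [-17, 3.2, 2.8, 0, 0, 0], [-17, 3.2, 2.8, 0, 0, 0], [-17, 3.2, 2.8, 0, 0, 0], [-17, 3.2, 7.4, 0, 0, 0], [-17, 3.2, 7.4, 0, 0, 0]],
])

```text
clock: 2.55
ee_pos: [554.3, -174.3, 191.0]
eef_rot: [0.647, 0.72, 0.19, 0.163]
ft_force: [-1.3, 1.0, 0.1]
gripper_width: 50.1
gripper_force: 0.0
```

Run:
```python
from h import *
o=env.observe(); go(M1+a*150,Rot(np.pi/6),o)
im,d=env.read_camera('wrist'); cv2.imwrite('pics/w2.png',im[:,:,::-1]); np.savez('w2.npz',im=im,d=d,p=o['ee_pos'],q=o['eef_rot'])
K,A,t=cam('wrist',o)
for X in (M1,M1+40*a,M2,M2+38*a):
    q=K@(A.T@(X-t)); print(q[:2]/q[2])
```

```text
t 2.55 at [ 554.32 -174.27  191.  ] row cm/rad: [-0.25  0.26  0.04] [-0.02 -0.01  0.  ]
[331.81 268.39]
[332.23 291.33]
[331.28 169.52]
[331.61 174.3 ]
```

View pics/w2.png

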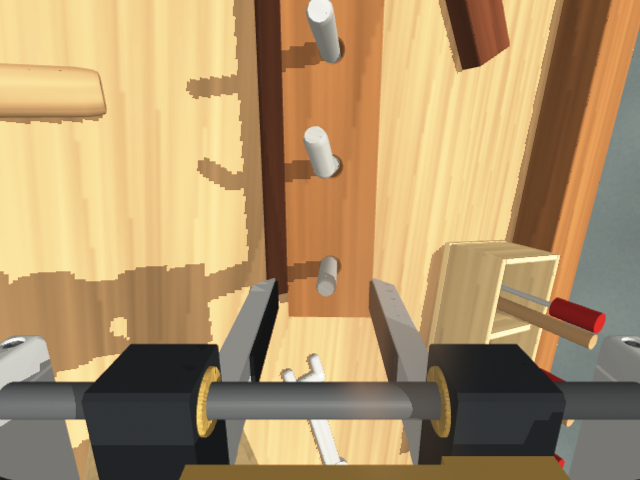

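The short punch shows its mouth at (330,263) and its top at (326,288), between the fingers at (270..375). It is centred within about 1–2 mm, so I'm going straight down and then gripping.

apply_moves([
  [[0, 0, 2, 0, 0, 0], [0, 0, 4, 0, 0, 0], [0, 0, 4.8, 0, 0, 0], [0, 0, 4.8, 0, 0, 0], [0, 0, 4.8, 0, 0, 0]],
])

```text
clock: 3.1
ee_pos: [577.4, -173.6, 155.1]
eef_rot: [0.647, 0.719, 0.191, 0.167]
ft_force: [1.4, -0.8, -0.0]
gripper_width: 50.1
gripper_force: 0.0
```

apply_moves([
  [[0, 0, 0, 0, 0, 0], [0, 0, 0, 0, 0, 0], [0, 0, 0, 0, 0, 0], [0, 0, 0, 0, 0, 0], [0, 0, 0, 0, 0, 0], [0, 0, 0, 0, 0, 0], [0, 0, 0, 0, 0, 0]],
], grip=0.6, grip_force=40)

```text
clock: 3.8
ee_pos: [578.0, -173.4, 154.1]
eef_rot: [0.647, 0.719, 0.191, 0.166]
ft_force: [1.9, 0.2, 2.7]
gripper_width: 11.1
gripper_force: 40.0
```

apply_moves([
  [[0, 0, -1, 0, 0, 0], [0, 0, -2.5, 0, 0, 0], [0, 0, -4, 0, 0, 0], [0, 0, -6, 0, 0, 0], [0, 0, -9, 0, 0, 0], [0, 0, -12, 0, 0, 0], [0, 0, -12, 0, 0, 0]],
])

```text
clock: 4.5
ee_pos: [518.6, -181.5, 261.1]
eef_rot: [0.647, 0.719, 0.192, 0.167]
ft_force: [0.8, -0.1, -0.5]
gripper_width: 11.5
gripper_force: 40.0
```

Run:
```python
from h import *
o=env.observe()
print(o['gripper_width'],o['gripper_force'],R.from_quat(o['eef_rot']).as_matrix()[:,2])
im,d=env.read_camera('wrist'); cv2.imwrite('pics/w3.png',im[200:400,200:440,::-1])
im,d=env.read_camera('side'); cv2.imwrite('pics/s3.png',cv2.resize(im[120:420,180:480,::-1],(600,600)))
az=np.arctan2(355,520)
# via point: above the row on robot's side, then above tin
go(np.array([522,348,250.]),Rot(0,th+0.3),o)
```

```text
11.46050116692278 39.99938786029816 [ 0.49  0.06 -0.87]
t 4.5 at [ 518.64 -181.53  261.13] row cm/rad: [52.6   4.46  4.27] [ 0.51  0.07 -0.29]
```

View pics/s3.png

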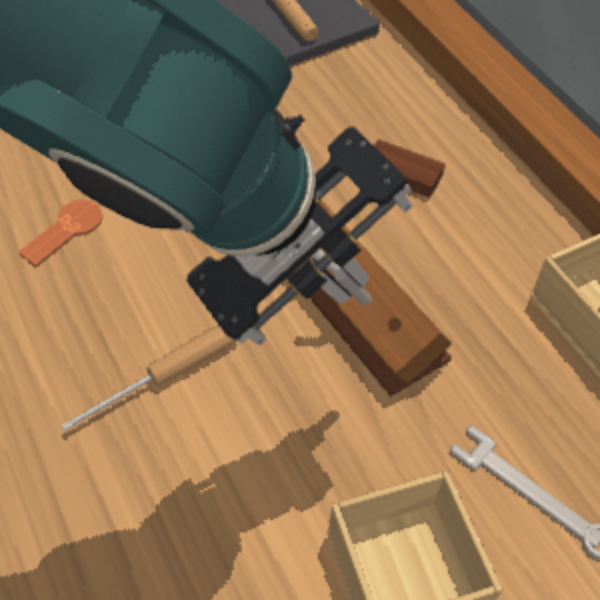

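The punch came out cleanly: the end hole is empty at (395,323) in the crop, and the punch is in the fingers. Now I'll carry it over to the tin.

Run:
```python
from h import *
go(np.array([514,368,300.]),Rot(0,0.4))
```

```text
t 4.6 at [ 519.37 -180.32  258.61] row cm/rad: [54.6   6.52 -0.54] [ 0.51  0.07 -0.29]
```

View pics/w3.png

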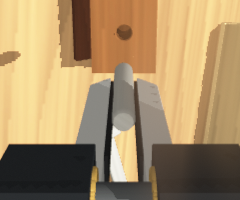

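The punch is held straight in line with the fingers, at about (122,95) in the crop.

apply_moves([
  [[0, 2, -5, 0, 0, 0], [54.6, 6.5, -2, 0.51, 0.07, -0.29], [54.6, 6.5, -2, 0.51, 0.07, -0.29], [54.6, 6.5, -2, 0.51, 0.07, -0.29], [54.6, 6.5, -2, 0.51, 0.07, -0.29], [54.6, 6.5, -2, 0.51, 0.07, -0.29], [54.6, 6.5, -2, 0.51, 0.07, -0.29], [54.6, 6.5, -2, 0.51, 0.07, -0.29]],
])

```text
clock: 5.4
ee_pos: [508.8, 165.3, 309.1]
eef_rot: [0.551, 0.835, 0.0, -0.002]
ft_force: [1.6, -0.2, -0.5]
gripper_width: 11.4
gripper_force: 40.0
```

Run:
```python
from h import *
go(np.array([514,368,290.]),Rot(0,0.4))
```

```text
t 5.4 at [508.81 165.29 309.12] row cm/rad: [18.42  8.46  1.96] [-0. -0.  0.]
```

apply_moves([
  [[18.4, 8.5, 2, 0, 0, 0], [18.4, 8.5, 2, 0, 0, 0], [18.4, 8.5, 2, 0, 0, 0], [18.4, 8.5, 2, 0, 0, 0], [18.4, 8.5, 2, 0, 0, 0], [18.4, 8.5, 2, 0, 0, 0], [18.4, 8.5, 2, 0, 0, 0], [18.4, 8.5, 2, 0, 0, 0]],
])

```text
clock: 6.2
ee_pos: [515.7, 363.8, 291.0]
eef_rot: [0.552, 0.834, 0.0, -0.001]
ft_force: [0.4, 0.8, -1.7]
gripper_width: 10.7
gripper_force: 40.0
```

Run:
```python
from h import *
o=env.observe()
go(np.array([514,368,150.]),Rot(0,0.4),o)
im,d=env.read_camera('wrist'); cv2.imwrite('pics/w4.png',im[:,:,::-1])
im,d=env.read_camera('side')
c=cam('side')
uv=np.stack(np.meshgrid(np.arange(640),np.arange(480)),-1).reshape(-1,2)
P=deproj(c,d,uv)
for nm,cx,cy in (('tin',522,348),):
    q=P[(np.hypot(P[:,0]-cx,P[:,1]-cy)<70)&(abs(P[:,2]-69)<4)]; print(len(q),cv2.minEnclosingCircle(q[:,:2].astype(np.float32)) if len(q) else 0)
```

```text
t 6.2 at [515.69 363.82 290.98] row cm/rad: [ 0.41  0.02 14.1 ] [-0. -0.  0.]
203 ((521.3583984375, 348.2433166503906), 52.65044403076172)
```

View pics/w4.png

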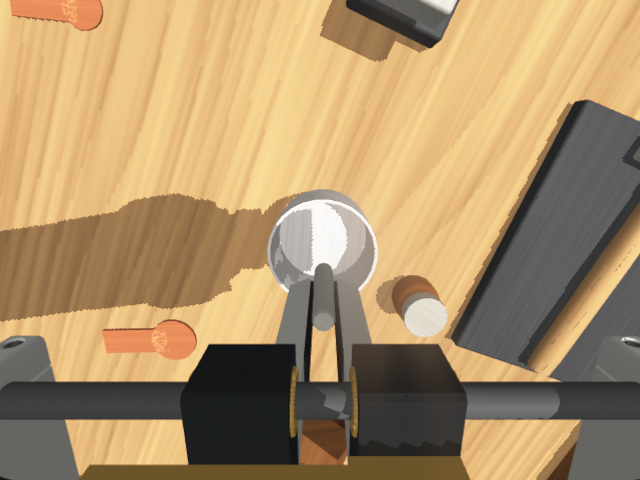

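The view shows the tin centred at (322,245), with the punch foot at (323,268) over it. The jar is clear at (420,300). Lowering now.

apply_moves([
  [[0.3, 0, 4, 0, 0, 0], [0.3, 0, 8, 0, 0, 0], [0.3, 0, 11, 0, 0, 0], [0.3, 0, 13, 0, 0, 0], [0.3, 0, 13.9, 0, 0, 0], [0.3, 0, 14.1, 0, 0, 0], [0.3, 0, 14.1, 0, 0, 0]],
])

```text
clock: 7.0
ee_pos: [514.3, 368.4, 151.0]
eef_rot: [0.551, 0.834, 0.001, -0.001]
ft_force: [0.5, -0.2, -0.5]
gripper_width: 11.2
gripper_force: 40.0
```

apply_moves([
  [[0, 0, 0.1, 0, 0, 0], [0, 0, 0.2, 0, 0, 0], [0, 0, 0.2, 0, 0, 0]],
])

```text
clock: 7.3
ee_pos: [513.9, 368.5, 148.6]
eef_rot: [0.551, 0.834, 0.001, -0.001]
ft_force: [0.1, -0.3, -1.0]
gripper_width: 11.0
gripper_force: 40.0
```

apply_moves([
  [[0, 0, 0, 0, 0, 0], [0, 0, 0, 0, 0, 0], [0, 0, 0, 0, 0, 0], [0, 0, 0, 0, 0, 0]],
], grip=2.6)

```text
clock: 7.7
ee_pos: [513.9, 368.4, 148.2]
eef_rot: [0.551, 0.834, 0.001, -0.001]
ft_force: [-0.4, 0.1, -0.5]
gripper_width: 25.9
gripper_force: 0.0
```

apply_moves([
  [[0, 0, -1, 0, 0, 0], [0, 0, -3, 0, 0, 0], [0, 0, -6, 0, 0, 0], [0, 0, -10, 0, 0, 0], [0, 0, -15, 0, 0, 0], [0, 0, -16, 0, 0, 0]],
])

```text
clock: 8.3
ee_pos: [515.4, 368.4, 314.6]
eef_rot: [0.551, 0.834, 0.004, -0.0]
ft_force: [0.4, -0.4, -1.3]
gripper_width: 26.2
gripper_force: 0.0
```

Run:
```python
from h import *
o=env.observe()
im,d=env.read_camera('wrist'); cv2.imwrite('pics/w5.png',im[150:350,220:440,::-1])
go(M2+a*215,Rot(np.pi/6),o)
```

```text
t 8.3 at [515.38 368.41 314.58] row cm/rad: [-44.33 -18.77   6.28] [-0.51 -0.08  0.29]
```

View pics/w5.png

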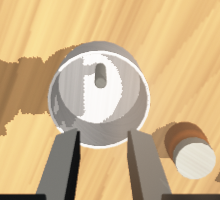

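The short punch stands in the tin, at (100,75) in the crop. On to the bent one.

apply_moves([
  [[-44.3, -18.8, 6.3, -0.51, -0.08, 0.29], [-44.3, -18.8, 6.3, -0.51, -0.08, 0.29], [-44.3, -18.8, 6.3, -0.51, -0.08, 0.29], [-44.3, -18.8, 6.3, -0.51, -0.08, 0.29], [-44.3, -18.8, 6.3, -0.51, -0.08, 0.29], [-44.3, -18.8, 6.3, -0.51, -0.08, 0.29], [-44.3, -18.8, 6.3, -0.51, -0.08, 0.29], [-44.3, -18.8, 6.3, -0.51, -0.08, 0.29]],
], grip=5)

```text
clock: 9.15
ee_pos: [514.7, 0.8, 258.5]
eef_rot: [0.647, 0.719, 0.188, 0.169]
ft_force: [1.7, -0.3, 0.4]
gripper_width: 50.1
gripper_force: 0.0
```

Run:
```python
from h import *
go(M2+a*200,Rot(np.pi/6))
```

```text
t 9.15 at [514.66   0.83 258.53] row cm/rad: [-11.29  -1.35   1.93] [-0.01 -0.    0.  ]
```

apply_moves([
  [[-11.3, -1.4, 1.9, 0, 0, 0], [-11.3, -1.4, 1.9, 0, 0, 0], [-11.3, -1.4, 1.9, 0, 0, 0], [-11.3, -1.4, 1.9, 0, 0, 0], [-11.3, -1.4, 4, 0, 0, 0], [-11.3, -1.4, 5.2, 0, 0, 0], [-11.3, -1.4, 5.2, 0, 0, 0], [-11.3, -1.4, 5.2, 0, 0, 0]],
])

```text
clock: 9.95
ee_pos: [540.0, -108.7, 206.6]
eef_rot: [0.647, 0.72, 0.187, 0.169]
ft_force: [-0.1, 0.1, 0.2]
gripper_width: 49.9
gripper_force: 0.0
```

Run:
```python
from h import *
o=env.observe(); go(M2+a*104,Rot(np.pi/6),o)
im,d=env.read_camera('wrist'); cv2.imwrite('pics/w6.png',im[:,:,::-1])
K,A,t=cam('wrist',o)
for X in (M2,M2+38*a):
    q=K@(A.T@(X-t)); print(q[:2]/q[2],q[2])
```

```text
t 9.95 at [ 539.97 -108.66  206.59] row cm/rad: [-0.15  0.14  6.33] [-0.01 -0.    0.  ]
[327.91 256.99] 262.0489441043223
[327.9  275.89] 225.55847955783116
```

View pics/w6.png

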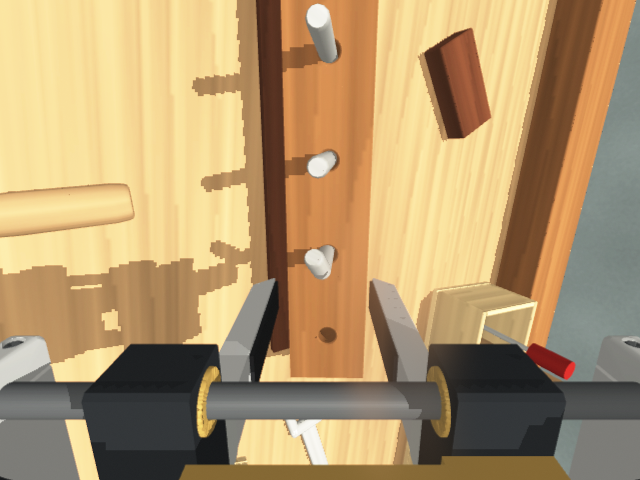

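The bent punch has its mouth at (328,250), its kink at (322,272) and its tip at (316,262), turned towards +y. The empty hole is at (328,335). The punch lies between the fingers, so I'm going down with a small correction.

apply_moves([
  [[0.1, -0.1, 2, 0, 0, 0], [0.1, -0.1, 4, 0, 0, 0], [0.1, -0.1, 5.5, 0, 0, 0], [0.1, -0.1, 6.3, 0, 0, 0], [0.1, -0.1, 6.3, 0, 0, 0], [0.1, -0.1, 6.3, 0, 0, 0]],
])

```text
clock: 10.6
ee_pos: [570.0, -104.3, 152.0]
eef_rot: [0.647, 0.72, 0.188, 0.169]
ft_force: [0.6, -0.5, 0.0]
gripper_width: 50.3
gripper_force: 0.0
```

apply_moves([
  [[0, 0, 0, 0, 0, 0], [0, 0, 0, 0, 0, 0], [0, 0, 0, 0, 0, 0], [0, 0, 0, 0, 0, 0], [0, 0, 0, 0, 0, 0], [0, 0, 0, 0, 0, 0], [0, 0, 0, 0, 0, 0]],
], grip=0.6, grip_force=45)

```text
clock: 11.3
ee_pos: [571.6, -104.6, 152.5]
eef_rot: [0.647, 0.719, 0.188, 0.171]
ft_force: [10.0, -1.2, 1.5]
gripper_width: 11.7
gripper_force: 45.0
```

apply_moves([
  [[0, 0, -1, 0, 0, 0], [0, 0, -2.5, 0, 0, 0], [0, 0, -4, 0, 0, 0], [0, 0, -6, 0, 0, 0], [0, 0, -9, 0, 0, 0], [0, 0, -12, 0, 0, 0], [0, 0, -15, 0, 0, 0], [0, 0, -15, 0, 0, 0]],
])

```text
clock: 12.1
ee_pos: [496.8, -112.5, 285.1]
eef_rot: [0.647, 0.719, 0.189, 0.171]
ft_force: [-0.1, 0.5, -1.2]
gripper_width: 11.4
gripper_force: 45.0
```

Run:
```python
from h import *
o=env.observe(); print(o['gripper_width'])
im,d=env.read_camera('wrist'); cv2.imwrite('pics/w7.png',im[:,100:540,::-1])
yb=np.deg2rad(-10); rb=Rot(0,yb)[:,0]; C=np.array([527,-365.5,0])
print('over box'); go(C+17*rb+[0,0,300],Rot(0,yb),o)
```

```text
11.43738035671439
over box
t 12.1 at [ 496.78 -112.55  285.07] row cm/rad: [-23.84   1.43  -0.89] [ 0.51 -0.07  0.27]
```

View pics/w7.png

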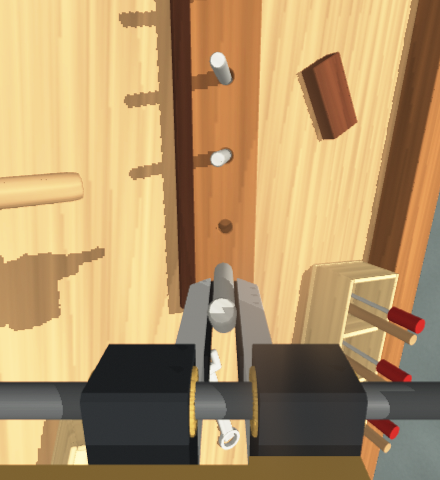

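The bent punch is held straight, at (222,310), with its foot pointing ahead. Its hole at (225,227) is empty and the sound punches are in place. Next I'll carry it over the box.

apply_moves([
  [[-23.8, 1.4, -0.9, 0.51, -0.07, 0.27], [-23.8, 1.4, -0.9, 0.51, -0.07, 0.27], [-23.8, 1.4, -0.9, 0.51, -0.07, 0.27], [-23.8, 1.4, -0.9, 0.51, -0.07, 0.27], [-23.8, 1.4, -0.9, 0.51, -0.07, 0.27], [-23.8, 1.4, -0.9, 0.51, -0.07, 0.27], [-23.8, 1.4, -0.9, 0.51, -0.07, 0.27], [-23.8, 1.4, -0.9, 0.51, -0.07, 0.27]],
])

```text
clock: 12.95
ee_pos: [530.4, -346.8, 295.9]
eef_rot: [0.764, 0.645, -0.0, -0.002]
ft_force: [0.1, 0.4, -1.4]
gripper_width: 11.2
gripper_force: 45.0
```

Run:
```python
from h import *
o=env.observe(); print(o['gripper_width'])
im,d=env.read_camera('wrist'); cv2.imwrite('pics/w8.png',im[:,100:540,::-1])
yb=np.deg2rad(-10); rb=Rot(0,yb)[:,0]; C=np.array([527,-365.5,0])
L=np.linalg.norm(np.array([571.,-104.6,152.3])-(M2-35*a+2*r)); print('foot below tcp',L)
go(C+17*rb+[0,0,6+L+2],Rot(0,yb),o)
```

```text
11.177793941914492
foot below tcp 139.62368526797817
t 12.95 at [ 530.42 -346.78  295.87] row cm/rad: [-0.22  0.03 14.82] [-0.   -0.    0.01]
```

View pics/w8.png

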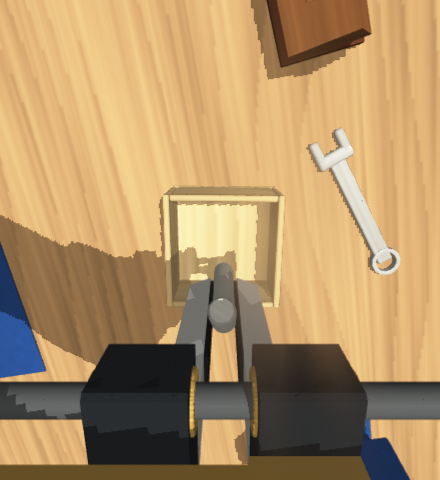

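The box lies square to the tool at (223,250), with the punch above it at (222,270). The wrench is clear at (355,200). Lowering.

apply_moves([
  [[-0.2, 0, 4, 0, 0, 0], [-0.2, 0, 8, 0, 0, 0], [-0.2, 0, 11, 0, 0, 0], [-0.2, 0, 13.5, 0, 0, 0], [-0.2, 0, 14.4, 0, 0, 0], [-0.2, 0, 14.6, 0, 0, 0], [-0.2, 0, 14.8, 0, 0, 0], [-0.2, 0, 14.8, 0, 0, 0]],
])

```text
clock: 13.8
ee_pos: [530.0, -349.9, 150.1]
eef_rot: [0.764, 0.645, -0.0, -0.0]
ft_force: [-0.7, 0.9, -1.2]
gripper_width: 11.6
gripper_force: 45.0
```

apply_moves([
  [[0, 0, 0.1, 0, 0, 0], [0, 0, 0.1, 0, 0, 0], [0, 0, 0.1, 0, 0, 0], [0, 0, 0.1, 0, 0, 0], [0, 0, 0.1, 0, 0, 0]],
], grip=2.4)

```text
clock: 14.3
ee_pos: [529.6, -349.9, 148.1]
eef_rot: [0.764, 0.645, -0.001, -0.001]
ft_force: [-0.1, 1.2, -0.3]
gripper_width: 24.2
gripper_force: 0.0
```

apply_moves([
  [[0, 0, -1, 0, 0, 0], [0, 0, -3, 0, 0, 0], [0, 0, -6, 0, 0, 0], [0, 0, -10, 0, 0, 0], [0, 0, -15, 0, 0, 0], [-5, 0, -18, 0, 0, 0], [-10, -5, -18, 0, 0, 0], [-10, -5, -18, 0, 0, 0]],
])

```text
clock: 15.1
ee_pos: [460.5, -443.0, 330.2]
eef_rot: [0.766, 0.643, -0.001, 0.0]
ft_force: [-0.1, 0.5, 0.3]
gripper_width: 24.4
gripper_force: 0.0
```

Run:
```python
from h import *
im,d=env.read_camera('scene'); cv2.imwrite('pics/end.png',im[:,:,::-1])
im2,d=env.read_camera('wrist'); cv2.imwrite('pics/endw.png',im2[:,:,::-1])
out=np.vstack([np.hstack([im[120:320,60:440],im[120:320,440:600]]),np.hstack([im2[100:420,100:540],np.zeros((320,100,3),np.uint8)])])
cv2.imwrite('pics/endc.png',out[:,:,::-1])
```

```text
(no output)
```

View pics/endc.png

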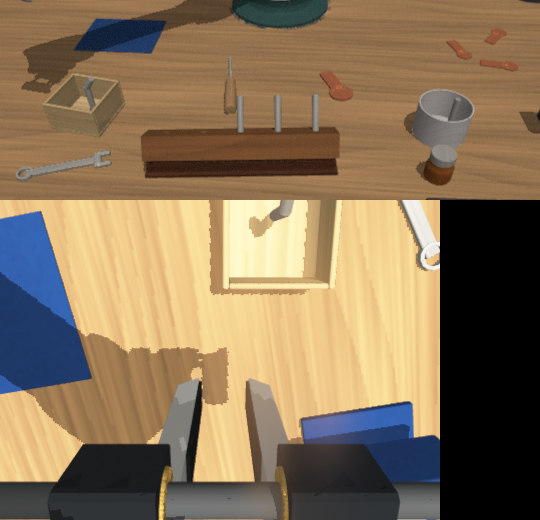

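The short punch is in the tin at (455,108) and the bent one leans in the box at (88,95). The three sound punches stand in the rack at (240/278/315,113) and the bystanders are where they were.

apply_moves([
  [[0, 0, 0, 0, 0, 0], [0, 0, 0, 0, 0, 0], [0, 0, 0, 0, 0, 0], [0, 0, 0, 0, 0, 0], [0, 0, 0, 0, 0, 0], [0, 0, 0, 0, 0, 0]],
])

```text
clock: 15.8
ee_pos: [463.9, -439.8, 328.1]
eef_rot: [0.764, 0.645, -0.001, -0.001]
ft_force: [0.5, 0.1, 0.3]
gripper_width: 24.2
gripper_force: 0.0
```

```bash
python3 -c "
from rig import env
print(env.hand_in())"
```

```text
the job is handed in; nothing more can be done
None
```

I put the short punch in the round tin and the bent one in the square wooden box, left the three sound punches standing and the bystanders where they were, and handed the job in at about 16 s; no verdict came back.

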